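# Set the vacuum holder's knob to green and pull it out to lock

## Task

Turn the black knob of the vacuum holder clockwise until its white pointer stands in the green band, then keep a light upward pull on it and turn slowly on through the band until you feel it find its hidden notch. Then pull it straight up, all the way out, so that it locks there, and let go. Pull gently, so that the steel lock ring is never forced far up off its seat, and leave the laptop base and the other loose things where they are.

Things in the scene. Friction and masses are not known exactly. Their poses are not given: they have to be found in the camera images.
- knob_grip (a point): Grip point of the black wing knob, on its upright turning axis, 109 mm above the table while the knob is in. The knob is a bar 44 mm long (its x axis, which is where the white pointer line points), 14 mm thick (its y axis), from 26 mm below this point to 14 mm above it, on a round skirt 48 mm across, 8 mm thick. Grip it across the 14 mm. z is up.
- station: Fixed vacuum holder; origin on the table under the knob's axis, x along the green band's middle. Grey control box 70 mm high: x -80 to 70 mm, y -73 to 143 mm. Round the knob a steel lock ring 72 mm across, top 75 mm above the table; outside it a painted white, green, red scale; at y 103 mm a flat gauge 10 mm high. Beyond the box a bed 220 x 300 x 30 mm.
- dial (a joint): Turn of the knob, rad, growing clockwise seen from above (range -1.4 to 0.7; friction 0.05 N m). 0: pointer at the middle of the green band, which spans -0.5 to 0.5; beyond is red. Starts between -1.05 and -0.7, in the white. The locking notch lies anywhere from -0.4 to 0.4, unmarked and unmeasured, found only by feel: it takes the knob within about 0.04 rad.
- knob_pull (a joint): How far the knob is pulled up, m: 0 in, 0.012 fully out (hard stop). Friction of 1.8 N keeps it where left; it weighs 60 g. Off the notch its key meets the lock ring after 2 mm and lifts it; in the notch it slides freely to the stop and cannot be turned any more (locked). An orange stem then shows below the skirt.
- ring_lift (a joint): Lift of the lock ring, m, 0 seated. A spring of 1.5 N per mm (1.2 N at first) holds it down. Pulling the knob off the notch lifts it (3 mm: about 6 N, felt as 8 N at the hand with the knob's friction and weight); when the key finds the notch it snaps back to 0 and the pull drops below 3 N. A lift over 6.5 mm (about 13 N at the hand) damages the lock.
- chassis_mid (a point): Middle of the dark opened laptop base, 190 x 270 x 14 mm, 0.7 kg, lying loose on the bed. Leave it.
- fan_mid (a point): Middle of a small black fan, 50 x 50 x 10 mm, lying on the laptop base. Leave it.
- jar_mid (a point): Middle of a small screw jar with a blue cap, 48 mm across, 55 mm high, on the table right of the control box. Leave it.
- driver_grip (a point): Handle of a green screwdriver lying on the table left of the control box. Leave it.
- spudger_mid (a point): Middle of a blue plastic pry bar, 140 x 12 x 8 mm, on the table near the robot. Leave it.

How it is judged:
By the outcome, as a careful person would: the job done as asked, in the order asked, and still so for the second after the job is handed in, with the robot touching nothing.
It also fails if it takes over 61 s, if anything falls off the work surface, if the arm or the gripper's body presses on something with over 40 N, if the wrist force passes 120 N, or if a joint passes its speed limit or range.

## Robot

A 6-joint arm with a two-finger parallel gripper is mounted at the origin on the work surface. World frame = base frame: x ahead of the robot, y to its left, z up, the work surface at z = 0. Lengths are in mm, angles in rad, forces in N, time in s.
With the tool pointing down it reaches from about 300 to 750 mm from the base axis. Payload 8.5 kg.
Tool frame: the origin (TCP) lies at the very end of the fingers, on their centre line; the grasp point (between the pads) lies 19 mm behind it (ctrl.tcp_to_grasp is the distance from the TCP to the grasp point, in mm); z points along the fingers, x is the direction in which the jaws open and shut, and the axes are right-handed (so a half turn about z gives the same grasp; the last joint's range is limited). The gripper opens to 88 mm and grips with 3 to 60 N. Pads are 18 mm wide; open, the fingers measure 123 mm over their backs; the gripper's body (75 mm by 187 mm) begins 45 mm behind the grasp point.
Start: joints at [1.004, 0.381, 1.297, -0, 1.464, -0.215], TCP at [189.514, 516.299, 238.748] pointing down, gripper open.
Joint ranges: [-3.11, 3.11], [-0.89, 2.33], [0.22, 2.48], [-1.42, 4.56], [0.17, 2.85], [-2.88, 2.88]. Speed limits (rad/s): [2.39, 2.39, 3.14, 3.14, 3.14, 3.14].

## Interface

Orientations are given as a unit quaternion [x, y, z, w].
In Python, from cell import telemetry, read_camera, camera_info, ticket, recognise, ctrl gives the robot as it stands.
- The arm moves only by the tool servo_tool, never from a script. Its argument "rows" is a list of rows, each an object of numbers: "ax", "ay", "az": the turn, a rotation vector about the tool's x, y, z each as a share of 45 degrees, from -1 to 1; "tx", "ty", "tz": the shift along the tool's x, y, z each as a share of 0.15 m, from -1 to 1; "jaw": the opening, from 0 (shut) to 1 (fully open). A call has 1 to 8 rows; each row shifts and turns the commanded pose from where the row before left it, along the tool's axes as they then stand; what a row does not reach is not made up. A row lasts 1/10 s, in which the tool goes at most 50 mm and 8.59 degrees, less where a joint would pass 70% of its speed; a pose out of reach is approached as far as the arm can. A call with a number of a shift or a turn outside -1 to 1 is refused whole. A call with a gripper value outside its range is refused whole. The fingers move at their own pace and stop on an object; "newtons" is the grip in N (left out, the last holds). Time passes only in rows, so rows that do not move let the fingers close. It gives the time, the measured TCP pose, the force and the opening at its end, in the units of the state.
- telemetry.state(): the state, without advancing time (a new reading comes with each control period).
- read_camera(name): name is "scene" or "top"; returns (picture, depth): 400x640x3 uint8, red, green, blue; 400x640 float32, mm along the optical axis (not along the pixel's ray), 0 where there is no reading.
- camera_info(name): a dict with "fx", "fy", "cx", "cy" (pixels), "k1" (the pictures are not rectified: a ray, as slopes to the right and down, at radius r is drawn at 1 + k1 r^2 times it, then the intrinsics apply), "extrinsics" (4x4, takes a point from world to camera coordinates). Camera axes: x right, y down, z forward; pixel columns grow to the right and rows downward; lengths in mm; the calibration is good to about 2 mm. A picture is of the moment at which its call begins. camera_info takes no time and is no camera call.
- ticket.finish_job(): hands the job in, once; it reports no verdict.
Trained networks look in the newest picture that a camera, given by its name, has taken for a name from the list of things; names that differ only in an ending like _2 or _b are one class to them, and where a whole thing is asked for, a point or a joint stands for the part that bears it (a point fixed in the world has none). Each returns a list of dicts, best first, with "conf" (0 to 1); they miss things now and then, are a little off and sometimes report something else, mostly with a low value. They report only what shows in the picture. A call takes as long as a camera call.
- recognise(label, camera): "uv" ([column, row] in pixels, amid what is visible of it).
The state is a dict: "time_s": time; "joint_positions": joint angles; "qvel": joint speeds; "tau": joint torques, N m; "ee_pos": TCP position; "tool_rot": TCP orientation; "contact_force": force on the tool from outside, world axes, zero at the start; "torque": the same for the moment, N m; "opening": finger opening in mm.
Only numpy, scipy, OpenCV 4.12 (cv2) and the standard library are available. Lean on these libraries where they do the work, as an engineer would, in place of code of your own. Each camera call takes 0.05 s, during which the arm holds its last target.

## Working session

There is one attempt and no reset: what is moved stays moved. The work goes in short steps, Python scripts to look and compute and a tool call to move; the robot and the scene stay as the last step left them, time stands still between calls to the robot, and variables do not carry over. Pictures are saved under pics/ and viewed, and the job is handed in when it is done.

Besides the shell and the picture viewer there is one more tool, called after "Call:" by a JSON object that holds its "method" and its "body", one argument or row to a line. servo_tool: Moves the arm, as the interface text tells. Shift numbers are shares of 0.15 m and turn numbers shares of 45 degrees, none past 1 either way. Its arguments: {"type":"object","properties":{"rows":{"type":"array"},"newtons":{"type":"number"}},"required":["rows"]}

```bash
ls; mkdir -p pics; cat > h.py <<'E'
import numpy as np, cv2
from cell import telemetry, read_camera, camera_info, ticket, recognise, ctrl
def K(c):
    i=camera_info(c); return i,np.array([[i['fx'],0,i['cx']],[0,i['fy'],i['cy']],[0,0,1.]]),np.array([i['k1'],0,0,0,0.])
def ray(c,uv):
    i,k,d=K(c); E=np.array(i['extrinsics']); p=cv2.undistortPoints(np.array([[uv]],float),k,d)[0,0]
    R=E[:3,:3];t=E[:3,3]; return -R.T@t, R.T@np.array([p[0],p[1],1.])
def atz(c,uv,z):
    o,r=ray(c,uv); return o+r*(z-o[2])/r[2]
def depthpt(c,uv,D):
    o,r=ray(c,uv); return o+r*D
def proj(c,P):
    i,k,d=K(c);E=np.array(i['extrinsics']); return cv2.projectPoints(np.array(P,float).reshape(-1,1,3),cv2.Rodrigues(E[:3,:3])[0],E[:3,3],k,d)[0][:,0]
def tri(uvs):
    A=np.zeros((3,3));b=np.zeros(3)
    for c,uv in uvs:
        o,r=ray(c,uv); r=r/np.linalg.norm(r);M=np.eye(3)-np.outer(r,r);A+=M;b+=M@o
    return np.linalg.solve(A,b)
def save(n,im): cv2.imwrite('pics/'+n,im[:,:,::-1])
E
python3 - <<'E'
from h import *
np.set_printoptions(precision=1,suppress=True)
for c in ['scene','top']:
    im,d=read_camera(c); save(c+'1.png',im); np.save(c+'_d.npy',d); np.save(c+'_im.npy',im)
    for n in ['knob_grip','station']+(['chassis_mid','jar_mid'] if c=='top' else []):
        print(c,n,recognise(n,c)[:2])
    print(ray(c,(320,200)))
s=telemetry.state();print(s, ctrl.tcp_to_grasp)
E
```

```text
pics
scene knob_grip [{'uv': [282.0, 196.6], 'conf': 0.73}]
scene station [{'uv': [300.9, 207.0], 'conf': 0.9}]
(array([1009.9, -119.6,  995.7]), array([-0.4,  0.2, -0.9]))
top knob_grip [{'uv': [344.3, 219.9], 'conf': 0.73}, {'uv': [348.5, 214.0], 'conf': 0.62}]
top station [{'uv': [331.9, 210.5], 'conf': 0.65}]
top chassis_mid [{'uv': [303.1, 147.0], 'conf': 0.77}, {'uv': [260.5, 262.8], 'conf': 0.74}]
top jar_mid [{'uv': [397.2, 192.3], 'conf': 0.85}]
(array([ 379.4,  123.5, 1036.2]), array([ 0.2, -0. , -1. ]))
{'time_s': 0.4, 'joint_positions': array([ 1. ,  0.4,  1.3,  0. ,  1.5, -0.2]), 'qvel': array([ 0., -0.,  0., -0., -0., -0.]), 'tau': array([ -0. , -43.7, -22.5,   0.1,   0. ,  -0. ]), 'ee_pos': array([189.5, 516.3, 238.7]), 'tool_rot': array([ 0.8,  0.6, -0. ,  0. ]), 'contact_force': array([0.2, 0. , 0.3]), 'torque': array([ 0.,  0., -0.]), 'opening': 88.40395840698613} 18.700000000000003
```

View pics/scene1.png

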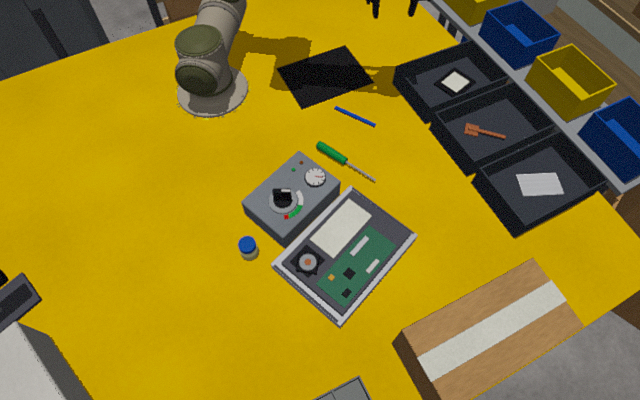

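View pics/top1.png

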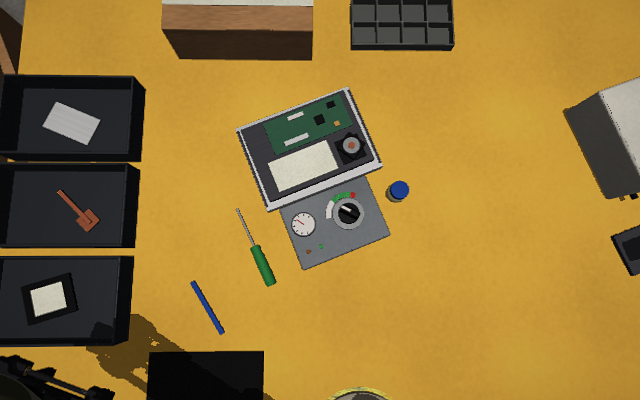

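```bash
python3 - <<'E'
from h import *
for c,(u,v) in dict(scene=(285,200),top=(345,215)).items():
    im=np.load(c+'_im.npy')[v-37:v+38,u-50:u+50]
    save(c+'z1.png',cv2.resize(im,None,fx=8,fy=8,interpolation=cv2.INTER_CUBIC))
E
```

```text
(no output)
```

View pics/scenez1.png

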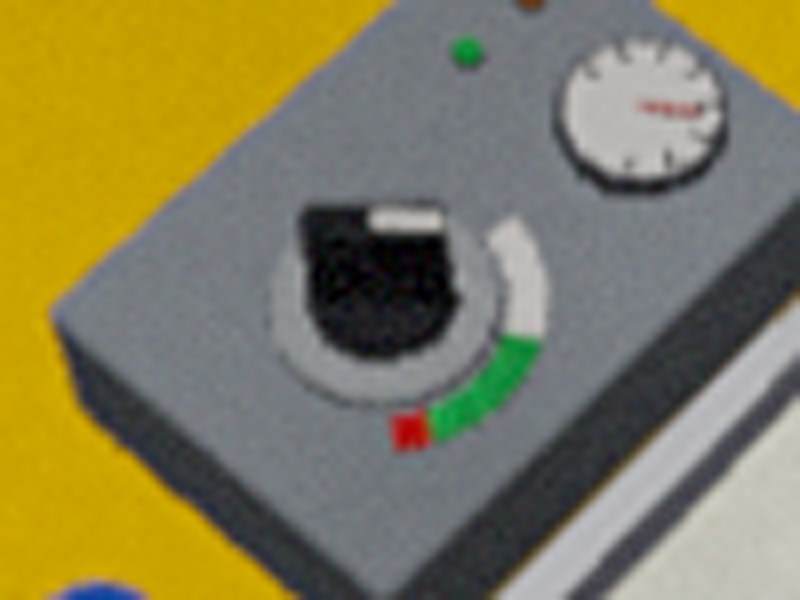

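View pics/topz1.png

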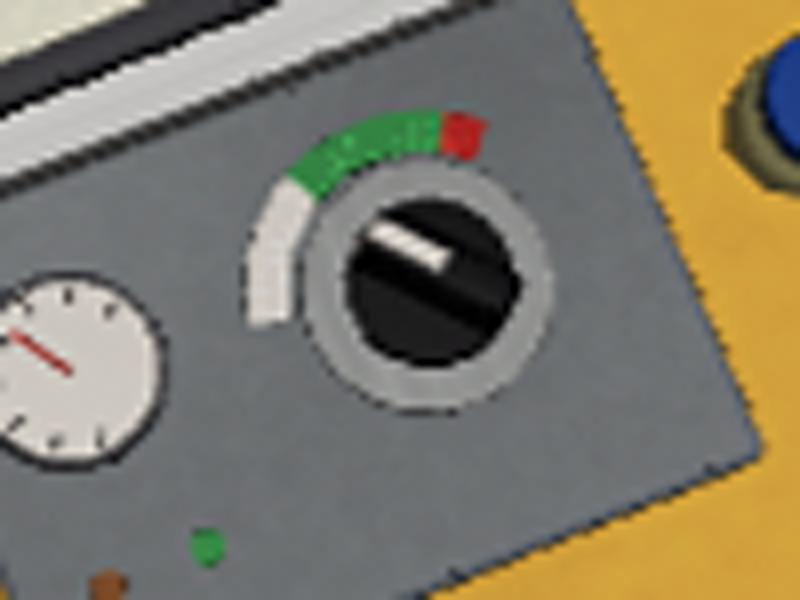

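```bash
cat > fit.py <<'E'
from h import *
from scipy.optimize import least_squares
np.set_printoptions(precision=2,suppress=True)
tz=lambda u,v:(295+u/8-.44,178+v/8-.44)
sz=lambda u,v:(235+u/8-.44,163+v/8-.44)
obs=[('top',tz(428,286),(0,0,75)),('top',tz(763,452),(-80,-73,70)),('top',(303,269.5),(-80,143,70)),
('scene',sz(387,293),(0,0,75)),('scene',sz(55,312),(-80,-73,70)),('scene',sz(380,597),(70,-73,70)),('scene',(302.5,151.5),(-80,143,70)),('scene',(339.8,181.5),(70,143,70))]
def T(p,P): c,s=np.cos(p[2]),np.sin(p[2]); return np.array([p[0]+c*P[0]-s*P[1],p[1]+s*P[0]+c*P[1],P[2]])
def f(p,sel=obs): return np.concatenate([proj(c,T(p,P))[0]-uv for c,uv,P in sel])
if __name__=='__main__':
    x0=atz('top',obs[0][1],75);print(x0, atz('scene',obs[3][1],75))
    r=least_squares(f,[x0[0],x0[1],-.3],loss='soft_l1');print(r.x);print(r.fun.reshape(-1,2))
    for cc in ['top','scene']:
        rr=least_squares(f,[x0[0],x0[1],-.3],args=([o for o in obs if o[0]==cc],));print(cc,rr.x)
    x=r.x
    print('tri ring',tri([('top',obs[0][1]),('scene',obs[3][1])]))
    def ang(a,b): return np.arctan2(b[1]-a[1],b[0]-a[0])
    a,b=[atz('top',tz(*q),123) for q in [(445,261),(370,228)]]
    print('pointer',a,b,ang(a,b),'dial',x[2]-ang(a,b))
    a,b=[atz('scene',sz(*q),123) for q in [(370,219),(443,219)]]
    print('pointer s',a,b,ang(a,b),ang(b,a))
    e1=atz('top',tz(308,188),70);e2=atz('top',tz(443,137),70)
    for e in (e1,e2): print(e, ang(x,e)-x[2], np.hypot(*(e[:2]-x[:2])))
    # depth-based knob top
    for c in ['top','scene']:
        d=np.load(c+'_d.npy'); pts=[]
        u0,v0=proj(c,[x[0],x[1],123])[0].astype(int)
        for v in range(v0-12,v0+13):
            for u in range(u0-12,u0+13):
                if d[v,u]>0: pts.append(depthpt(c,(u,v),d[v,u]))
        pts=np.array(pts); t=pts[(pts[:,2]>112)&(pts[:,2]<140)]
        if len(t)>3:
            w,V=np.linalg.eigh(np.cov(t[:,:2].T)); print(c,len(t),t.mean(0),np.median(t[:,2]),np.arctan2(V[1,1],V[0,1]),np.sqrt(12*w))
E
python3 fit.py
```

```text
[510.55  29.5   75.  ] [505.99  31.52  75.  ]
[510.56  30.35   0.37]
[[-0.37 -0.01]
 [ 0.9   0.9 ]
 [-1.88  0.55]
 [ 0.31  1.62]
 [-1.32  0.05]
 [ 0.48  1.89]
 [-2.5  -1.68]
 [ 2.48  0.51]]
top [511.73  30.     0.38]
scene [508.77  31.1    0.36]
tri ring [509.66  30.28  81.8 ]
pointer [510.77  29.54 123.  ] [519.67  49.58 123.  ] 1.1530061203853406 dial -0.7831647551840409
pointer s [506.82  29.32 123.  ] [516.45  48.88 123.  ] 1.1134643816917464 -2.028128271898047
[539.28  62.83  70.  ] 0.47710787306811675 43.359328094751746
[554.15  24.16  70.  ] -0.5108911672403152 44.02672815043121
top 141 [510.31  31.08 121.76] 122.12191222712045 1.0992080899120773 [15.1 43.4]
scene 121 [510.6   28.17 121.08] 121.82788292679356 1.122819279448311 [13.18 44.58]
```

```bash
cat > d.py <<'E'
from h import *
import sys
from scipy.spatial.transform import Rotation as R
np.set_printoptions(precision=3,suppress=True)
def delta(p,xyaw):
    s=telemetry.state(); Rc=R.from_quat(s['tool_rot']); m=Rc.as_matrix()
    print('t',s['time_s'],'pos',s['ee_pos'],'xyaw',np.arctan2(m[1,0],m[0,0]),'zax',m[:,2],'j',s['joint_positions'],'F',s['contact_force'],'M',s['torque'],'op',s['opening'])
    t=m.T@(np.array(p)-s['ee_pos'])
    g=np.array([[np.cos(xyaw),np.sin(xyaw),0],[np.sin(xyaw),-np.cos(xyaw),0],[0,0,-1]]).T
    rv=(Rc.inv()*R.from_matrix(g)).as_rotvec()
    print('shift mm',t,'shares/0.15',t/150,'rotvec',rv,'shares',rv/(np.pi/4))
if __name__=='__main__':
    a=[float(v) for v in sys.argv[1:]]; delta(a[:3],a[3])
E
python3 d.py 510 30 150 -0.45;python3 d.py 510 30 150 2.69
```

```text
t 0.4 pos [189.481 516.28  238.663] xyaw 1.2189711710876874 zax [-0. -0. -1.] j [ 1.004  0.381  1.298  0.     1.464 -0.215] F [0.184 0.017 0.301] M [ 0.001  0.024 -0.012] op 88.40395840698613
shift mm [-346.021  468.469   88.701] shares/0.15 [-2.307  3.123  0.591] rotvec [0.    0.    1.669] shares [0.    0.    2.125]
t 0.4 pos [189.481 516.28  238.663] xyaw 1.2189711710876874 zax [-0. -0. -1.] j [ 1.004  0.381  1.298  0.     1.464 -0.215] F [0.184 0.017 0.301] M [ 0.001  0.024 -0.012] op 88.40395840698613
shift mm [-346.021  468.469   88.701] shares/0.15 [-2.307  3.123  0.591] rotvec [-0.     0.    -1.471] shares [-0.     0.    -1.873]
```

Call:
{"method": "servo_tool", "body": {
  "rows": [
    {"tx":-0.144,"ty":0.195,"jaw":1},
    {"tx":-0.144,"ty":0.195,"jaw":1},
    {"tx":-0.144,"ty":0.195,"jaw":1},
    {"tx":-0.144,"ty":0.195,"jaw":1},
    {"tx":-0.144,"ty":0.195,"jaw":1},
    {"tx":-0.144,"ty":0.195,"jaw":1},
    {"tx":-0.144,"ty":0.195,"jaw":1},
    {"tx":-0.144,"ty":0.195,"jaw":1}
  ]
}}

```text
validation failed for argument at $.ro...
```

Call:
{"method": "servo_tool", "body": {
  "rows": [
    {"tx":-0.144,"ty":0.195,"jaw":1},
    {"tx":-0.144,"ty":0.195,"jaw":1},
    {"tx":-0.144,"ty":0.195,"jaw":1},
    {"tx":-0.144,"ty":0.195,"jaw":1},
    {"tx":-0.144,"ty":0.195,"jaw":1},
    {"tx":-0.144,"ty":0.195,"jaw":1},
    {"tx":-0.144,"ty":0.195,"jaw":1},
    {"tx":-0.144,"ty":0.195,"jaw":1}
  ]
}}

```text
validation failed for argument at $.ro...
```

Call:
{"method": "servo_tool", "body": {
  "rows": [
    {"az":0.18,"jaw":1},
    {"az":0.18,"jaw":1},
    {"az":0.18,"jaw":1},
    {"az":0.18,"jaw":1},
    {"az":0.18,"jaw":1},
    {"az":0.18,"jaw":1},
    {"az":0.18,"jaw":1},
    {"az":0.18,"jaw":1}
  ]
}}

```text
validation failed for argument at $.ro...
```

Call:
{"method": "servo_tool", "body": {
  "rows": [
    {"az":0.18,"jaw":1},
    {"az":0.18,"jaw":1},
    {"az":0.18,"jaw":1},
    {"az":0.145,"jaw":1},
    {"jaw":1}
  ]
}}

```text
validation failed for argument at $.ro...
```

```bash
python3 d.py 510 30 150 -0.45
```

```text
t 0.4 pos [189.481 516.28  238.663] xyaw 1.2189711710876874 zax [-0. -0. -1.] j [ 1.004  0.381  1.298  0.     1.464 -0.215] F [0.184 0.017 0.301] M [ 0.001  0.024 -0.012] op 88.40395840698613
shift mm [-346.021  468.469   88.701] shares/0.15 [-2.307  3.123  0.591] rotvec [0.    0.    1.669] shares [0.    0.    2.125]
```

Call:
{"method": "servo_tool", "body": {
  "rows": [
    {"ax":0,"ay":0,"az":0,"tx":-0.144,"ty":0.195,"tz":0,"jaw":1},
    {"ax":0,"ay":0,"az":0,"tx":-0.144,"ty":0.195,"tz":0,"jaw":1},
    {"ax":0,"ay":0,"az":0,"tx":-0.144,"ty":0.195,"tz":0,"jaw":1},
    {"ax":0,"ay":0,"az":0,"tx":-0.144,"ty":0.195,"tz":0,"jaw":1}
  ]
}}

```text
time_s: 0.8
ee_pos: [270.1, 393.7, 238.8]
tool_rot: [0.82, 0.573, 0.0, 0.0]
contact_force: [1.4, 0.7, 0.3]
opening: 88.3
```

Call:
{"method": "servo_tool", "body": {
  "rows": [
    {"ax":0,"ay":0,"az":0,"tx":-0.144,"ty":0.195,"tz":0,"jaw":1},
    {"ax":0,"ay":0,"az":0,"tx":-0.144,"ty":0.195,"tz":0,"jaw":1},
    {"ax":0,"ay":0,"az":0,"tx":-0.144,"ty":0.195,"tz":0,"jaw":1},
    {"ax":0,"ay":0,"az":0,"tx":-0.144,"ty":0.195,"tz":0,"jaw":1},
    {"ax":0,"ay":0,"az":0,"tx":-0.144,"ty":0.195,"tz":0,"jaw":1},
    {"ax":0,"ay":0,"az":0,"tx":-0.144,"ty":0.195,"tz":0,"jaw":1}
  ]
}}

```text
time_s: 1.4
ee_pos: [390.3, 211.4, 238.9]
tool_rot: [0.82, 0.572, 0.0, 0.0]
contact_force: [0.8, 0.2, -0.5]
opening: 87.9
```

Call:
{"method": "servo_tool", "body": {
  "rows": [
    {"ax":0,"ay":0,"az":0,"tx":-0.144,"ty":0.195,"tz":0,"jaw":1},
    {"ax":0,"ay":0,"az":0,"tx":-0.144,"ty":0.195,"tz":0,"jaw":1},
    {"ax":0,"ay":0,"az":0,"tx":-0.144,"ty":0.195,"tz":0,"jaw":1},
    {"ax":0,"ay":0,"az":0,"tx":-0.144,"ty":0.195,"tz":0,"jaw":1},
    {"ax":0,"ay":0,"az":0,"tx":-0.144,"ty":0.195,"tz":0,"jaw":1},
    {"ax":0,"ay":0,"az":0,"tx":-0.144,"ty":0.195,"tz":0,"jaw":1}
  ]
}}

```text
time_s: 2.0
ee_pos: [510.4, 29.2, 238.8]
tool_rot: [0.82, 0.572, 0.0, 0.0]
contact_force: [0.7, -0.5, 0.1]
opening: 88.0
```

Call:
{"method": "servo_tool", "body": {
  "rows": [
    {"ax":0,"ay":0,"az":0.18,"tx":0,"ty":0,"tz":0,"jaw":1},
    {"ax":0,"ay":0,"az":0.18,"tx":0,"ty":0,"tz":0,"jaw":1},
    {"ax":0,"ay":0,"az":0.18,"tx":0,"ty":0,"tz":0,"jaw":1},
    {"ax":0,"ay":0,"az":0.18,"tx":0,"ty":0,"tz":0,"jaw":1},
    {"ax":0,"ay":0,"az":0.18,"tx":0,"ty":0,"tz":0,"jaw":1},
    {"ax":0,"ay":0,"az":0.18,"tx":0,"ty":0,"tz":0,"jaw":1}
  ]
}}

```text
time_s: 2.6
ee_pos: [509.7, 30.6, 238.7]
tool_rot: [0.983, 0.181, -0.0, 0.0]
contact_force: [-0.3, -0.3, -0.7]
opening: 88.2
```

Call:
{"method": "servo_tool", "body": {
  "rows": [
    {"ax":0,"ay":0,"az":0.18,"tx":0,"ty":0,"tz":0,"jaw":1},
    {"ax":0,"ay":0,"az":0.18,"tx":0,"ty":0,"tz":0,"jaw":1},
    {"ax":0,"ay":0,"az":0.18,"tx":0,"ty":0,"tz":0,"jaw":1},
    {"ax":0,"ay":0,"az":0.18,"tx":0,"ty":0,"tz":0,"jaw":1},
    {"ax":0,"ay":0,"az":0.18,"tx":0,"ty":0,"tz":0,"jaw":1},
    {"ax":0,"ay":0,"az":0.145,"tx":0,"ty":0,"tz":0,"jaw":1},
    {"ax":0,"ay":0,"az":0,"tx":0,"ty":0,"tz":0,"jaw":1}
  ]
}}

```text
time_s: 3.3
ee_pos: [509.8, 30.6, 238.8]
tool_rot: [0.975, -0.224, 0.0, -0.0]
contact_force: [-0.3, -0.2, 0.2]
opening: 88.5
```

```bash
python3 d.py 510 30 90.3 -0.45
```

```text
t 3.3 pos [509.754  30.61  238.77 ] xyaw -0.45089554564769074 zax [ 0.  0. -1.] j [-0.172  0.312  1.404  0.     1.426  0.279] F [-0.346 -0.222  0.169] M [-0.043  0.104 -0.022] op 88.50359422760188
shift mm [  0.482   0.446 148.47 ] shares/0.15 [0.003 0.003 0.99 ] rotvec [-0.    -0.    -0.001] shares [-0.    -0.    -0.001]
```

Call:
{"method": "servo_tool", "body": {
  "rows": [
    {"ax":0,"ay":0,"az":0,"tx":0.002,"ty":0.002,"tz":0.2,"jaw":1},
    {"ax":0,"ay":0,"az":0,"tx":0,"ty":0,"tz":0.2,"jaw":0.8},
    {"ax":0,"ay":0,"az":0,"tx":0,"ty":0,"tz":0.2,"jaw":0.5},
    {"ax":0,"ay":0,"az":0,"tx":0,"ty":0,"tz":0.14,"jaw":0.5},
    {"ax":0,"ay":0,"az":0,"tx":0,"ty":0,"tz":0.1,"jaw":0.5},
    {"ax":0,"ay":0,"az":0,"tx":0,"ty":0,"tz":0.08,"jaw":0.5}
  ],
  "newtons": 5
}}

```text
time_s: 3.9
ee_pos: [509.7, 30.2, 99.7]
tool_rot: [0.975, -0.221, -0.001, 0.0]
contact_force: [0.4, 0.2, 0.1]
opening: 50.5
```

```bash
python3 d.py 510 30 90.3 -0.45; python3 - <<'E'
from h import *
for c,(u,v) in dict(scene=(285,190),top=(345,215)).items():
    im,d=read_camera(c); save(c+'z2.png',cv2.resize(im[v-37:v+38,u-50:u+50],None,fx=6,fy=6,interpolation=cv2.INTER_CUBIC))
E
```

```text
t 3.9 pos [509.66   30.228  99.736] xyaw -0.44639968840928534 zax [-0.001  0.    -1.   ] j [-0.173  0.464  1.614 -0.     1.064  0.273] F [0.385 0.161 0.12 ] M [-0.106  0.135  0.001] op 50.52118548376194
shift mm [0.415 0.056 9.436] shares/0.15 [0.003 0.    0.063] rotvec [0.    0.001 0.004] shares [0.    0.001 0.005]
```

View pics/scenez2.png

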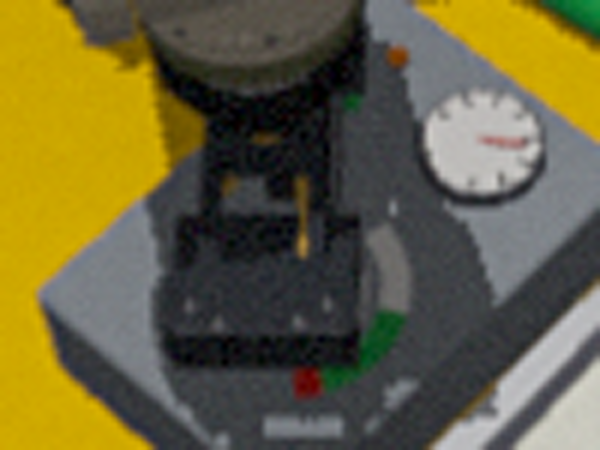

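The gripper hides the knob (zoomed at ~260,270), with no contact forces. I'll go down the last bit and close gently.

Call:
{"method": "servo_tool", "body": {
  "rows": [
    {"ax":0,"ay":0,"az":0,"tx":0.002,"ty":0,"tz":0.06,"jaw":0.5},
    {"ax":0,"ay":0,"az":0,"tx":0,"ty":0,"tz":0,"jaw":0.3},
    {"ax":0,"ay":0,"az":0,"tx":0,"ty":0,"tz":0,"jaw":0.2},
    {"ax":0,"ay":0,"az":0,"tx":0,"ty":0,"tz":0,"jaw":0},
    {"ax":0,"ay":0,"az":0,"tx":0,"ty":0,"tz":0,"jaw":0},
    {"ax":0,"ay":0,"az":0,"tx":0,"ty":0,"tz":0,"jaw":0}
  ],
  "newtons": 5
}}

```text
time_s: 4.6
ee_pos: [509.7, 30.3, 92.1]
tool_rot: [0.975, -0.223, -0.0, -0.0]
contact_force: [-3.9, 0.7, 4.4]
opening: 14.0
```

```bash
python3 d.py 510 30 90.3 -0.45
```

```text
t 4.6 pos [509.706  30.349  92.097] xyaw -0.44985209062368675 zax [-0.001  0.    -1.   ] j [-0.173  0.475  1.623  0.     1.044  0.277] F [-3.936  0.65   4.363] M [ 0.226  0.668 -0.011] op 14.024750514266957
shift mm [0.418 0.187 1.796] shares/0.15 [0.003 0.001 0.012] rotvec [-0.     0.001  0.   ] shares [-0.     0.001  0.   ]
```

Call:
{"method": "servo_tool", "body": {
  "rows": [
    {"ax":0,"ay":0,"az":0,"tx":-0.004,"ty":0,"tz":-0.002,"jaw":0},
    {"ax":0,"ay":0,"az":0,"tx":0,"ty":0,"tz":0,"jaw":0},
    {"ax":0,"ay":0,"az":0,"tx":0,"ty":0,"tz":0,"jaw":0}
  ],
  "newtons": 5
}}

```text
time_s: 4.9
ee_pos: [509.6, 30.4, 92.1]
tool_rot: [0.975, -0.223, -0.0, -0.0]
contact_force: [-2.6, 2.1, 3.0]
opening: 14.2
```

```bash
python3 d.py 510 30 90.3 -0.45
```

```text
t 4.9 pos [509.59   30.394  92.088] xyaw -0.449880120627415 zax [-0.  0. -1.] j [-0.173  0.475  1.624  0.     1.043  0.277] F [-2.565  2.094  2.952] M [ 0.132  0.465 -0.043] op 14.236604651350461
shift mm [0.54  0.177 1.788] shares/0.15 [0.004 0.001 0.012] rotvec [-0.  0.  0.] shares [-0.  0.  0.]
```

Call:
{"method": "servo_tool", "body": {
  "rows": [
    {"ax":0,"ay":0,"az":0,"tx":-0.008,"ty":-0.002,"tz":-0.004,"jaw":0},
    {"ax":0,"ay":0,"az":0,"tx":0,"ty":0,"tz":0,"jaw":0},
    {"ax":0,"ay":0,"az":0,"tx":0,"ty":0,"tz":0,"jaw":0},
    {"ax":0,"ay":0,"az":0,"tx":0,"ty":0,"tz":0,"jaw":0}
  ],
  "newtons": 40
}}

```text
time_s: 5.3
ee_pos: [509.1, 30.8, 92.7]
tool_rot: [0.975, -0.223, 0.001, 0.0]
contact_force: [2.5, -2.5, -1.8]
opening: 13.8
```

```bash
python3 d.py 510 30 90.3 -0.45
```

```text
t 5.3 pos [509.126  30.809  92.683] xyaw -0.4500154415408222 zax [ 0.001 -0.001 -1.   ] j [-0.172  0.473  1.625 -0.     1.043  0.278] F [ 2.461 -2.489 -1.768] M [-0.543 -0.319  0.024] op 13.756279113994621
shift mm [1.136 0.348 2.384] shares/0.15 [0.008 0.002 0.016] rotvec [ 0.    -0.001 -0.   ] shares [ 0.    -0.001 -0.   ]
```

Call:
{"method": "servo_tool", "body": {
  "rows": [
    {"ax":0,"ay":0,"az":0,"tx":0.004,"ty":0.001,"tz":0.002,"jaw":0},
    {"ax":0,"ay":0,"az":0.06,"tx":0,"ty":0,"tz":0,"jaw":0},
    {"ax":0,"ay":0,"az":0.06,"tx":0,"ty":0,"tz":0,"jaw":0},
    {"ax":0,"ay":0,"az":0.06,"tx":0,"ty":0,"tz":0,"jaw":0},
    {"ax":0,"ay":0,"az":0.06,"tx":0,"ty":0,"tz":0,"jaw":0},
    {"ax":0,"ay":0,"az":0.06,"tx":0,"ty":0,"tz":0,"jaw":0},
    {"ax":0,"ay":0,"az":0.06,"tx":0,"ty":0,"tz":0,"jaw":0},
    {"ax":0,"ay":0,"az":0,"tx":0,"ty":0,"tz":0,"jaw":0}
  ],
  "newtons": 40
}}

```text
time_s: 6.1
ee_pos: [509.6, 30.5, 92.5]
tool_rot: [0.934, -0.358, 0.001, 0.0]
contact_force: [1.9, -2.0, -0.9]
opening: 14.0
```

```bash
python3 d.py 509.3 30.6 92 -0.73
```

```text
t 6.1 pos [509.561  30.481  92.482] xyaw -0.7332290757029656 zax [ 0.001 -0.    -1.   ] j [-0.172  0.474  1.624 -0.     1.043  0.561] F [ 1.924 -2.018 -0.912] M [-0.604 -0.35  -0.052] op 13.980671315635055
shift mm [-0.274  0.086  0.482] shares/0.15 [-0.002  0.001  0.003] rotvec [-0.    -0.001 -0.003] shares [-0.    -0.001 -0.004]
```

Call:
{"method": "servo_tool", "body": {
  "rows": [
    {"ax":0,"ay":0,"az":0.04,"tx":0.002,"ty":0,"tz":0,"jaw":0},
    {"ax":0,"ay":0,"az":0,"tx":0,"ty":0,"tz":-0.007,"jaw":0},
    {"ax":0,"ay":0,"az":0,"tx":0,"ty":0,"tz":-0.007,"jaw":0},
    {"ax":0,"ay":0,"az":0,"tx":0,"ty":0,"tz":0,"jaw":0}
  ]
}}

```text
time_s: 6.5
ee_pos: [509.6, 30.4, 94.5]
tool_rot: [0.928, -0.372, 0.0, -0.0]
contact_force: [3.3, -2.9, -2.7]
opening: 13.3
```

Call:
{"method": "servo_tool", "body": {
  "rows": [
    {"ax":0,"ay":0,"az":0,"tx":0,"ty":0,"tz":-0.007,"jaw":0},
    {"ax":0,"ay":0,"az":0,"tx":0,"ty":0,"tz":0,"jaw":0}
  ]
}}

```text
time_s: 6.7
ee_pos: [509.5, 30.5, 95.5]
tool_rot: [0.928, -0.373, 0.0, -0.0]
contact_force: [3.5, -4.5, -4.6]
opening: 13.8
```

```bash
python3 d.py 509.3 30.6 92 -0.73
```

```text
t 6.7 pos [509.55   30.462  95.473] xyaw -0.7638580481138081 zax [ 0. -0. -1.] j [-0.173  0.47   1.62  -0.     1.051  0.591] F [ 3.495 -4.507 -4.587] M [-0.646 -0.649  0.032] op 13.753115268079984
shift mm [-0.277  0.074  3.473] shares/0.15 [-0.002  0.     0.023] rotvec [-0.    -0.    -0.034] shares [-0.    -0.    -0.043]
```

Call:
{"method": "servo_tool", "body": {
  "rows": [
    {"ax":0,"ay":0,"az":0,"tx":0.004,"ty":0,"tz":-0.004,"jaw":0},
    {"ax":0,"ay":0,"az":0,"tx":0,"ty":0,"tz":0,"jaw":0}
  ]
}}

```text
time_s: 6.9
ee_pos: [509.6, 30.3, 95.9]
tool_rot: [0.928, -0.373, -0.0, -0.0]
contact_force: [2.8, -0.8, -6.1]
opening: 13.5
```

Call:
{"method": "servo_tool", "body": {
  "rows": [
    {"ax":0,"ay":0,"az":0.02,"tx":0,"ty":0,"tz":0,"jaw":0},
    {"ax":0,"ay":0,"az":0.02,"tx":0,"ty":0,"tz":0,"jaw":0},
    {"ax":0,"ay":0,"az":0,"tx":0,"ty":0,"tz":0,"jaw":0}
  ]
}}

```text
time_s: 7.2
ee_pos: [509.6, 30.3, 95.9]
tool_rot: [0.922, -0.388, -0.0, -0.0]
contact_force: [3.0, 0.3, -7.1]
opening: 13.8
```

```bash
python3 d.py 509.3 30.6 92 -0.73
```

```text
t 7.2 pos [509.622  30.257  95.946] xyaw -0.7961802045935628 zax [-0.001  0.    -1.   ] j [-0.173  0.47   1.619  0.     1.054  0.623] F [ 2.997  0.331 -7.112] M [-0.112 -0.539  0.056] op 13.804912123591679
shift mm [-0.468 -0.011  3.947] shares/0.15 [-0.003 -0.     0.026] rotvec [ 0.     0.001 -0.066] shares [ 0.     0.001 -0.084]
```

Call:
{"method": "servo_tool", "body": {
  "rows": [
    {"ax":0,"ay":0,"az":0.02,"tx":0,"ty":0,"tz":0,"jaw":0},
    {"ax":0,"ay":0,"az":0.02,"tx":0,"ty":0,"tz":0,"jaw":0},
    {"ax":0,"ay":0,"az":0.02,"tx":0,"ty":0,"tz":0,"jaw":0},
    {"ax":0,"ay":0,"az":0,"tx":0,"ty":0,"tz":0,"jaw":0}
  ]
}}

```text
time_s: 7.6
ee_pos: [509.7, 30.2, 96.0]
tool_rot: [0.912, -0.409, -0.0, -0.0]
contact_force: [2.8, 0.7, -7.0]
opening: 13.5
```

Call:
{"method": "servo_tool", "body": {
  "rows": [
    {"ax":0,"ay":0,"az":0.02,"tx":0,"ty":0,"tz":0,"jaw":0},
    {"ax":0,"ay":0,"az":0.02,"tx":0,"ty":0,"tz":0,"jaw":0},
    {"ax":0,"ay":0,"az":0.02,"tx":0,"ty":0,"tz":0,"jaw":0},
    {"ax":0,"ay":0,"az":0,"tx":0,"ty":0,"tz":0,"jaw":0}
  ]
}}

```text
time_s: 8.0
ee_pos: [509.8, 30.1, 96.1]
tool_rot: [0.902, -0.431, -0.0, 0.0]
contact_force: [3.2, 0.2, -7.3]
opening: 13.6
```

Call:
{"method": "servo_tool", "body": {
  "rows": [
    {"ax":0,"ay":0,"az":0.02,"tx":0,"ty":0,"tz":0,"jaw":0},
    {"ax":0,"ay":0,"az":0.02,"tx":0,"ty":0,"tz":0,"jaw":0},
    {"ax":0,"ay":0,"az":0.02,"tx":0,"ty":0,"tz":0,"jaw":0},
    {"ax":0,"ay":0,"az":0,"tx":0,"ty":0,"tz":0,"jaw":0}
  ]
}}

```text
time_s: 8.4
ee_pos: [509.9, 30.0, 96.1]
tool_rot: [0.892, -0.452, 0.0, 0.0]
contact_force: [2.3, 0.5, -8.3]
opening: 13.5
```

Call:
{"method": "servo_tool", "body": {
  "rows": [
    {"ax":0,"ay":0,"az":0.02,"tx":0,"ty":0,"tz":0,"jaw":0},
    {"ax":0,"ay":0,"az":0.02,"tx":0,"ty":0,"tz":0,"jaw":0},
    {"ax":0,"ay":0,"az":0.02,"tx":0,"ty":0,"tz":0,"jaw":0},
    {"ax":0,"ay":0,"az":0,"tx":0,"ty":0,"tz":0,"jaw":0}
  ]
}}

```text
time_s: 8.8
ee_pos: [509.9, 30.0, 96.1]
tool_rot: [0.881, -0.473, 0.0, 0.0]
contact_force: [3.1, -0.3, -7.3]
opening: 13.9
```

```bash
python3 d.py 509.3 30.6 92 -0.73
```

```text
t 8.8 pos [509.874  30.033  96.12 ] xyaw -0.984794840503468 zax [ 0. -0. -1.] j [-0.173  0.469  1.618 -0.     1.054  0.812] F [ 3.052 -0.261 -7.297] M [-0.265 -0.447  0.141] op 13.854009407907176
shift mm [-0.79   0.165  4.12 ] shares/0.15 [-0.005  0.001  0.027] rotvec [-0.    -0.    -0.255] shares [-0.    -0.    -0.324]
```

Call:
{"method": "servo_tool", "body": {
  "rows": [
    {"ax":0,"ay":0,"az":0.02,"tx":0,"ty":0,"tz":0,"jaw":0},
    {"ax":0,"ay":0,"az":0.02,"tx":0,"ty":0,"tz":0,"jaw":0},
    {"ax":0,"ay":0,"az":0.02,"tx":0,"ty":0,"tz":0,"jaw":0},
    {"ax":0,"ay":0,"az":0,"tx":0,"ty":0,"tz":0,"jaw":0}
  ]
}}

```text
time_s: 9.2
ee_pos: [509.9, 30.0, 96.1]
tool_rot: [0.87, -0.493, 0.0, 0.0]
contact_force: [2.2, -1.2, -8.4]
opening: 13.6
```

```bash
python3 d.py 509.3 30.6 92 -0.73
```

```text
t 9.2 pos [509.864  30.034  96.108] xyaw -1.031924036053991 zax [ 0. -0. -1.] j [-0.173  0.469  1.618 -0.     1.054  0.859] F [ 2.197 -1.239 -8.41 ] M [-0.397 -0.432  0.132] op 13.5716490499428
shift mm [-0.776  0.194  4.108] shares/0.15 [-0.005  0.001  0.027] rotvec [-0.    -0.    -0.302] shares [-0.    -0.    -0.384]
```

Call:
{"method": "servo_tool", "body": {
  "rows": [
    {"ax":0,"ay":0,"az":0.02,"tx":0,"ty":0,"tz":0,"jaw":0},
    {"ax":0,"ay":0,"az":0.02,"tx":0,"ty":0,"tz":0,"jaw":0},
    {"ax":0,"ay":0,"az":0.02,"tx":0,"ty":0,"tz":0,"jaw":0},
    {"ax":0,"ay":0,"az":0,"tx":0,"ty":0,"tz":0,"jaw":0}
  ]
}}

```text
time_s: 9.6
ee_pos: [509.9, 30.0, 96.1]
tool_rot: [0.858, -0.514, 0.0, 0.0]
contact_force: [4.2, -2.3, -6.3]
opening: 13.9
```

```bash
python3 d.py 509.3 30.6 92 -0.73|head -1
```

```text
t 9.6 pos [509.898  30.037  96.139] xyaw -1.0789908758112245 zax [ 0. -0. -1.] j [-0.173  0.469  1.618 -0.     1.054  0.906] F [ 4.243 -2.332 -6.265] M [-0.499 -0.476  0.175] op 13.861672179583662
```

Call:
{"method": "servo_tool", "body": {
  "rows": [
    {"ax":0,"ay":0,"az":0.02,"tx":0.002,"ty":-0.002,"tz":0,"jaw":0},
    {"ax":0,"ay":0,"az":0.02,"tx":0,"ty":0,"tz":0,"jaw":0},
    {"ax":0,"ay":0,"az":0.02,"tx":0,"ty":0,"tz":0,"jaw":0},
    {"ax":0,"ay":0,"az":0,"tx":0,"ty":0,"tz":0,"jaw":0}
  ]
}}

```text
time_s: 10.0
ee_pos: [510.1, 29.9, 96.1]
tool_rot: [0.846, -0.534, -0.0, 0.0]
contact_force: [1.8, -2.2, -5.8]
opening: 13.7
```

```bash
python3 d.py 509.3 30.6 92 -0.73|head -1
```

```text
t 10.0 pos [510.11   29.946  96.114] xyaw -1.1261671530175588 zax [-0. -0. -1.] j [-0.173  0.47   1.617 -0.     1.055  0.953] F [ 1.786 -2.23  -5.805] M [-0.583 -0.242  0.087] op 13.694934401435845
```

Call:
{"method": "servo_tool", "body": {
  "rows": [
    {"ax":0,"ay":0,"az":0.02,"tx":0.001,"ty":0,"tz":0,"jaw":0},
    {"ax":0,"ay":0,"az":0.02,"tx":0,"ty":0,"tz":0,"jaw":0},
    {"ax":0,"ay":0,"az":0.02,"tx":0,"ty":0,"tz":0,"jaw":0},
    {"ax":0,"ay":0,"az":0,"tx":0,"ty":0,"tz":0,"jaw":0}
  ]
}}

```text
time_s: 10.4
ee_pos: [510.2, 29.8, 96.2]
tool_rot: [0.833, -0.554, -0.0, 0.0]
contact_force: [-0.4, -3.7, -3.1]
opening: 13.3
```

```bash
python3 d.py 509.3 30.6 92 -0.73|head -1
```

```text
t 10.4 pos [510.234  29.751  96.242] xyaw -1.173480072580562 zax [-0. -0. -1.] j [-0.174  0.47   1.617 -0.     1.055  1.   ] F [-0.351 -3.704 -3.115] M [-0.641  0.046 -0.008] op 13.33260291465397
```

Call:
{"method": "servo_tool", "body": {
  "rows": [
    {"ax":0,"ay":0,"az":0,"tx":0,"ty":0,"tz":0,"jaw":0},
    {"ax":0,"ay":0,"az":0,"tx":0,"ty":0,"tz":0,"jaw":0}
  ]
}}

```text
time_s: 10.6
ee_pos: [510.3, 29.8, 96.2]
tool_rot: [0.833, -0.553, 0.0, 0.0]
contact_force: [-0.2, -4.3, -2.0]
opening: 13.8
```

```bash
python3 d.py 509.3 30.6 92 -0.73|head -1;  python3 - <<'E'
from h import *
for c,(u,v) in dict(scene=(285,195),top=(345,215)).items():
    im,d=read_camera(c); save(c+'z3.png',cv2.resize(im[v-37:v+38,u-50:u+50],None,fx=6,fy=6,interpolation=cv2.INTER_CUBIC))
E
```

```text
t 10.6 pos [510.258  29.77   96.245] xyaw -1.1726476821870224 zax [ 0. -0. -1.] j [-0.174  0.47   1.617 -0.     1.055  0.999] F [-0.175 -4.258 -2.037] M [-0.653  0.13  -0.006] op 13.768442616985466
```

View pics/scenez3.png

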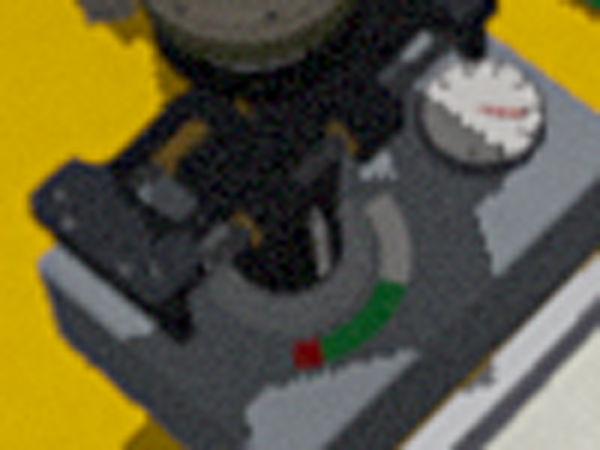

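The image shows the knob held in the jaws at (310,240), and the ring looks seated. The pull fell from about 7 N to 2 N, which is what finding the notch should feel like. I'll test it with a small further pull.

Call:
{"method": "servo_tool", "body": {
  "rows": [
    {"ax":0,"ay":0,"az":0,"tx":0,"ty":0,"tz":-0.005,"jaw":0},
    {"ax":0,"ay":0,"az":0,"tx":0,"ty":0,"tz":-0.005,"jaw":0},
    {"ax":0,"ay":0,"az":0,"tx":0,"ty":0,"tz":0,"jaw":0}
  ]
}}

```text
time_s: 11.0
ee_pos: [510.3, 29.8, 97.7]
tool_rot: [0.833, -0.553, 0.0, 0.0]
contact_force: [0.5, -3.8, -1.9]
opening: 13.3
```

```bash
python3 d.py 509.3 30.6 92 -0.73|head -1
```

```text
t 11.0 pos [510.311  29.803  97.7  ] xyaw -1.172563783828137 zax [ 0. -0. -1.] j [-0.174  0.468  1.615 -0.     1.058  0.999] F [ 0.526 -3.813 -1.873] M [-0.755  0.082 -0.089] op 13.341538901610566
```

Call:
{"method": "servo_tool", "body": {
  "rows": [
    {"ax":0,"ay":0,"az":0,"tx":0,"ty":0,"tz":-0.007,"jaw":0},
    {"ax":0,"ay":0,"az":0,"tx":0,"ty":0,"tz":-0.007,"jaw":0},
    {"ax":0,"ay":0,"az":0,"tx":0,"ty":0,"tz":-0.007,"jaw":0},
    {"ax":0,"ay":0,"az":0,"tx":0,"ty":0,"tz":0,"jaw":0}
  ]
}}

```text
time_s: 11.4
ee_pos: [510.4, 29.8, 101.0]
tool_rot: [0.833, -0.553, 0.0, -0.0]
contact_force: [0.2, -3.4, -1.0]
opening: 13.5
```

Call:
{"method": "servo_tool", "body": {
  "rows": [
    {"ax":0,"ay":0,"az":0,"tx":0,"ty":0,"tz":-0.007,"jaw":0},
    {"ax":0,"ay":0,"az":0,"tx":0,"ty":0,"tz":-0.007,"jaw":0},
    {"ax":0,"ay":0,"az":0,"tx":0,"ty":0,"tz":0,"jaw":0}
  ]
}}

```text
time_s: 11.7
ee_pos: [510.3, 29.8, 103.0]
tool_rot: [0.833, -0.553, 0.0, -0.0]
contact_force: [0.0, -3.9, -0.8]
opening: 13.6
```

Call:
{"method": "servo_tool", "body": {
  "rows": [
    {"ax":0,"ay":0,"az":0,"tx":0,"ty":0,"tz":-0.005,"jaw":0},
    {"ax":0,"ay":0,"az":0,"tx":0,"ty":0,"tz":-0.005,"jaw":0},
    {"ax":0,"ay":0,"az":0,"tx":0,"ty":0,"tz":0,"jaw":0},
    {"ax":0,"ay":0,"az":0,"tx":0,"ty":0,"tz":0,"jaw":0}
  ]
}}

```text
time_s: 12.1
ee_pos: [510.3, 29.8, 104.2]
tool_rot: [0.833, -0.553, -0.0, 0.0]
contact_force: [1.7, -3.0, -4.3]
opening: 13.8
```

Call:
{"method": "servo_tool", "body": {
  "rows": [
    {"ax":0,"ay":0,"az":0,"tx":0,"ty":0,"tz":-0.005,"jaw":0},
    {"ax":0,"ay":0,"az":0,"tx":0,"ty":0,"tz":0,"jaw":0},
    {"ax":0,"ay":0,"az":0,"tx":0,"ty":0,"tz":0,"jaw":0}
  ]
}}

```text
time_s: 12.4
ee_pos: [510.0, 29.9, 104.3]
tool_rot: [0.833, -0.553, -0.001, 0.0]
contact_force: [2.6, -3.0, -12.7]
opening: 13.7
```

```bash
python3 d.py 509.3 30.6 92 -0.73|head -1
```

```text
t 12.4 pos [510.048  29.862 104.328] xyaw -1.1726152223454434 zax [-0.001  0.    -1.   ] j [-0.174  0.459  1.607 -0.     1.077  0.999] F [  2.597  -2.972 -12.72 ] M [-0.869 -0.368 -0.031] op 13.669783901690359
```

Hard stop felt: 12.7 N with z no longer rising, after about 12 mm of travel. I'll relax the preload and open.

Call:
{"method": "servo_tool", "body": {
  "rows": [
    {"ax":0,"ay":0,"az":0,"tx":0,"ty":0,"tz":0.006,"jaw":0},
    {"ax":0,"ay":0,"az":0,"tx":0,"ty":0,"tz":0,"jaw":0}
  ]
}}

```text
time_s: 12.6
ee_pos: [510.2, 29.9, 104.2]
tool_rot: [0.833, -0.553, -0.0, 0.0]
contact_force: [1.2, -4.2, -5.9]
opening: 13.6
```

Call:
{"method": "servo_tool", "body": {
  "rows": [
    {"ax":0,"ay":0,"az":0,"tx":0,"ty":0,"tz":0,"jaw":0.3},
    {"ax":0,"ay":0,"az":0,"tx":0,"ty":0,"tz":0,"jaw":0.4},
    {"ax":0,"ay":0,"az":0,"tx":0,"ty":0,"tz":0,"jaw":0.5},
    {"ax":0,"ay":0,"az":0,"tx":0,"ty":0,"tz":0,"jaw":0.5}
  ]
}}

```text
time_s: 13.0
ee_pos: [510.3, 30.1, 104.4]
tool_rot: [0.833, -0.553, 0.0, -0.0]
contact_force: [0.2, -0.1, -1.3]
opening: 43.2
```

Open at 43 mm, no contact. Rising clear, then swinging back out of the view.

Call:
{"method": "servo_tool", "body": {
  "rows": [
    {"ax":0,"ay":0,"az":0,"tx":0,"ty":0,"tz":-0.1,"jaw":0.5},
    {"ax":0,"ay":0,"az":0,"tx":0,"ty":0,"tz":-0.2,"jaw":0.5},
    {"ax":0,"ay":0,"az":0,"tx":0,"ty":0,"tz":-0.25,"jaw":0.5},
    {"ax":0,"ay":0,"az":0,"tx":0,"ty":0,"tz":-0.25,"jaw":0.5},
    {"ax":0,"ay":0,"az":0,"tx":0,"ty":0,"tz":-0.2,"jaw":0.5}
  ]
}}

```text
time_s: 13.5
ee_pos: [510.3, 30.0, 256.6]
tool_rot: [0.833, -0.553, 0.001, -0.0]
contact_force: [0.3, -0.2, -0.3]
opening: 44.0
```

Call:
{"method": "servo_tool", "body": {
  "rows": [
    {"ax":0,"ay":0,"az":0,"tx":-0.2,"ty":0.03,"tz":0,"jaw":0.5},
    {"ax":0,"ay":0,"az":0,"tx":-0.25,"ty":0.03,"tz":0,"jaw":0.5},
    {"ax":0,"ay":0,"az":0,"tx":-0.25,"ty":0.03,"tz":0,"jaw":0.5},
    {"ax":0,"ay":0,"az":0,"tx":-0.25,"ty":0.03,"tz":0,"jaw":0.5},
    {"ax":0,"ay":0,"az":0,"tx":-0.25,"ty":0.03,"tz":0,"jaw":0.5},
    {"ax":0,"ay":0,"az":0,"tx":-0.25,"ty":0.03,"tz":0,"jaw":0.5},
    {"ax":0,"ay":0,"az":0,"tx":-0.2,"ty":0.03,"tz":0,"jaw":0.5},
    {"ax":0,"ay":0,"az":0,"tx":0,"ty":0,"tz":0,"jaw":0.5}
  ]
}}

```text
time_s: 14.3
ee_pos: [383.4, 248.0, 254.5]
tool_rot: [0.834, -0.552, -0.0, -0.0]
contact_force: [0.1, -0.8, 0.6]
opening: 44.2
```

```bash
python3 d.py 509.3 30.6 92 -0.73|head -1;  python3 - <<'E'
from h import *
np.set_printoptions(precision=2,suppress=True)
for c,(u,v) in dict(scene=(285,200),top=(345,215)).items():
    im,d=read_camera(c); save(c+'4.png',im); save(c+'z4.png',cv2.resize(im[v-37:v+38,u-50:u+50],None,fx=8,fy=8,interpolation=cv2.INTER_CUBIC))
    u0,v0=proj(c,[510,30,135])[0].astype(int); pts=np.array([depthpt(c,(u,v),d[v,u]) for v in range(v0-12,v0+13) for u in range(u0-12,u0+13) if d[v,u]>0])
    t=pts[(pts[:,2]>122)&(pts[:,2]<150)]
    if len(t)>3:
        w,V=np.linalg.eigh(np.cov(t[:,:2].T)); print(c,len(t),t.mean(0),np.median(t[:,2]),np.arctan2(V[1,1],V[0,1]),np.sqrt(12*w))
    old=np.load(c+'_im.npy'); 
    print('changed px',(np.abs(im.astype(int)-old).max(2)>60).sum())
E
```

```text
t 14.3 pos [383.384 247.973 254.455] xyaw -1.1685554766743702 zax [-0.     0.001 -1.   ] j [0.313 0.203 1.509 0.001 1.429 1.482] F [ 0.056 -0.783  0.57 ] M [-0.013  0.11   0.068] op 44.19684551772466
scene 126 [510.84  27.89 133.06] 134.27649917131993 -2.7474698980881374 [14.76 45.74]
changed px 12805
top 146 [510.13  30.85 133.84] 134.06990598824888 -2.758624683726847 [14.45 43.98]
changed px 25960
```

View pics/scenez4.png

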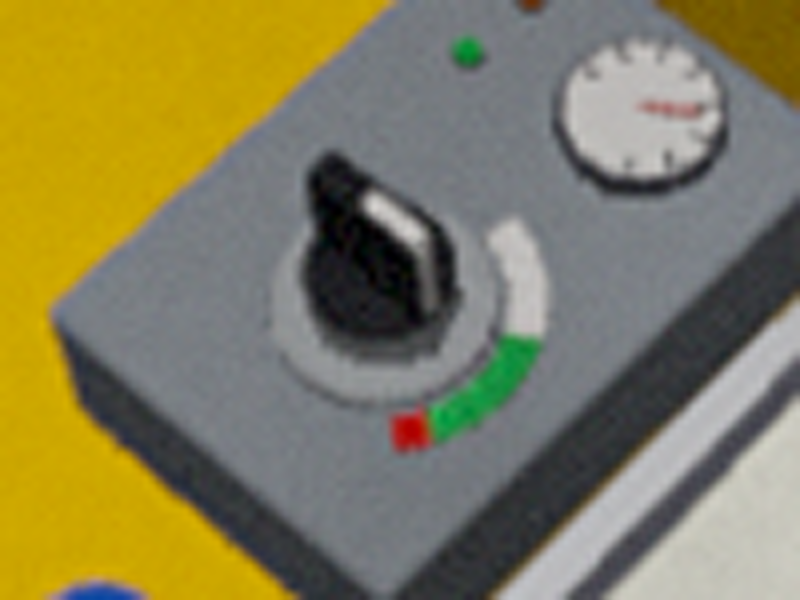

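View pics/topz4.png

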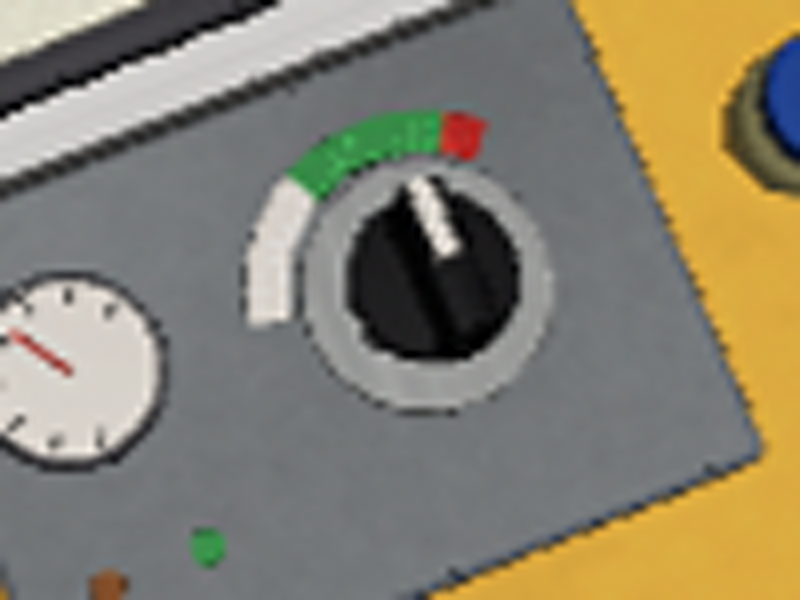

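View pics/top4.png

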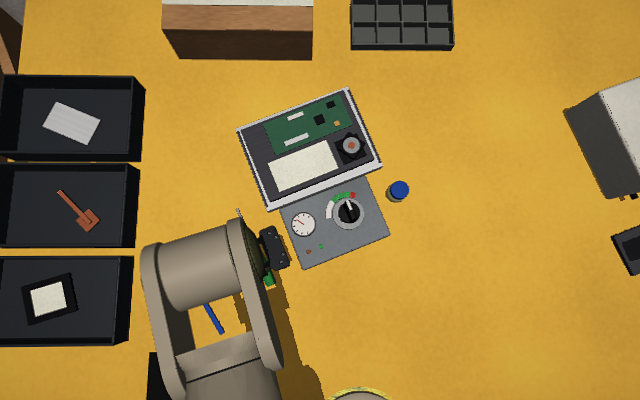

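The knob top now stands at 134 mm, up from 122 mm, so it is out by the full 12 mm. The pointer is in the green band at zoomed top (430,215), the ring is seated, and the laptop, fan and jar are unmoved. Handing in.

```bash
python3 -c "
from h import *
print(ticket.finish_job())"
```

```text
the job is handed in; nothing more can be done
None
```

The knob is pulled all the way out with its pointer in the green band. I let go of it and handed the job in at about 14.5 s; no verdict was reported.

- **Turning:** I gripped the knob across its 14 mm and turned it clockwise from about -0.755 rad into the band. From about -0.44 rad I kept an upward pull of 6–8 N, which is roughly 2 mm of ring lift, and turned on slowly. At about -0.03 rad the pull fell to 2 N, the sign that the key had found its notch.
- **Pulling out:** A further 1.5 mm of test pull raised no force. I then drew the knob up to its hard stop. The force peaked at 12.7 N against the stop with the key already in the notch, so the ring was not being lifted. I eased the pull and opened the jaws.
- **Last checks:** Both cameras put the knob top at 134 mm, up from 122 mm, which matches the full 12 mm. The pointer is in the green band, the ring looks seated, and the gripper is well clear. In the pictures the laptop base, fan and jar look unmoved.

**What I could not confirm:**
- The orange stem could not be seen from the camera angles, so the lock rests on the measured travel and the feel. I did not try turning the knob after pulling it out.
- In the last picture the arm partly hides the screwdriver and the blue pry bar. The arm never went near them at table height.
- The two cameras disagreed by 2–3 mm on the knob's position. The gripping took up this difference, leaving side forces of a few newtons.

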